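# Turn the price leaf over

### The arm

A 6-joint arm with a two-finger parallel gripper is mounted at the origin on the work surface. World frame = base frame: x ahead of the robot, y to its left, z up, the work surface at z = 0. Lengths are in mm, angles in rad, forces in N, time in s.
With the tool pointing down it reaches from about 350 to 975 mm from the base axis. Payload 7.1 kg.
Tool frame: the origin (TCP) lies at the very end of the fingers, on their centre line; the grasp point (between the pads) lies 19 mm behind it (ctrl.grasp_offset is the distance from the TCP to the grasp point, in mm); z points along the fingers, y is the line along which they close (so a half turn about z gives the same grasp; the last joint's range is limited). The gripper opens to 88 mm and grips with 3 to 60 N. Pads are 20 mm wide; open, the fingers measure 115 mm over their backs; the gripper's body (75 mm by 178 mm) begins 61 mm behind the grasp point.
Start: joints at [-1.362, 0.423, 1.63, -0, 1.089, -0.019], TCP at [141.166, -608.832, 222.675] pointing down, gripper open.
Joint ranges: [-3, 3], [-0.9, 2.11], [0.09, 2.58], [-1.31, 4.45], [0.11, 2.69], [-2.54, 2.54]. Speed limits (rad/s): [2.39, 2.39, 3.01, 3.14, 3.14, 3.14].

### API

Orientations are given as a rotation vector (axis times angle).
In Python, from workcell import ctrl, viewer, ticket, models gives the robot as it stands.
- The arm moves only by the tool play_rows, never from a script. Its arguments are lists of equal length, an entry for each row: "dp": the shift along the world's x, y, z in mm, a list of three; "yaw": the turn about the world's z in degrees. In form: {"dp": [[tx, ty, tz], ...], "yaw": [yaw, ...]}. A call has 1 to 8 rows; each row shifts and turns the commanded pose from where the row before left it; what a row does not reach is not made up. A row lasts 1/12 s, in which the tool goes at most 41.7 mm and 7.16 degrees, less where a joint would pass 70% of its speed; a pose out of reach is approached as far as the arm can. A call is refused whole if a number of a shift passes 41.7 or a number of a turn 7.16, either way. A call with a gripper value outside its range is refused whole. "gripper" is the closure, from 0 (fully open) to 1 (shut), set as the call begins (left out, the last holds). The fingers move at their own pace and stop on an object; the grip force is fixed at half the most. Time passes only in rows, so rows that do not move let the fingers close. It gives the time, the measured TCP pose, the force, the opening and the grip force at its end, in the units of the state.
- ctrl.get_obs(): the state, without advancing time (a new reading comes with each control period).
- viewer.get_image(name): name is "side" or "top"; returns a dict with "pixels" (400x640x3 uint8, red, green, blue), "range_z" (400x640 float32, mm along the optical axis (not along the pixel's ray), 0 where there is no reading), "fx", "fy", "cx", "cy" (pixels), "T" (4x4, takes a point from camera to world coordinates). Camera axes: x right, y up, looking along -z (the intrinsics and any distortion apply to the point x, -y, -z); pixel columns grow to the right and rows downward; lengths in mm; the calibration is good to about 2 mm. A picture is of the moment at which its call begins.
- ticket.close_job(): hands the job in; it is judged then, once.
Trained networks look in a picture, given as the dict that the camera call returned (one of the last four; its "shot" number tells which), for a name from the list of things; names that differ only in an ending like _2 or _b are one class to them, and where a whole thing is asked for, a point or a joint stands for the part that bears it (a point fixed in the world has none). Each returns a list of dicts, best first, with "conf" (0 to 1); they miss things now and then, are a little off and sometimes report something else, mostly with a low value. They report only what shows in the picture. A call takes as long as a camera call. They do not tell look-alikes from the thing itself.
- models.look_for(picture, name): "bbox" ([centre column, centre row, width, height] in pixels, round what is visible of it).
- models.landmark_of(picture, name): "location" ([column, row] in pixels: a listed point, or the origin of a listed thing).
The state is a dict: "t": time; "qpos": joint angles; "qvel": joint speeds; "joint_torque": joint torques, N m; "ee_pos": TCP position; "orientation": TCP orientation; "ft_force": force on the tool from outside, world axes, zero at the start; "moment": the same for the moment, N m; "width": finger opening in mm; "grasp_force": force on a finger pad.
Only numpy, scipy, OpenCV 4.12 (cv2) and the standard library are available. Lean on these libraries where they do the work, as an engineer would, in place of code of your own. Each camera call takes 0.05 s, during which the arm holds its last target. There are 200 camera calls.

### The job

The next page of the price board has to be turned, but a pack lies where it will land. First push the pack with the fingertips off the board, until it lies flat on the bare counter, sliding it without squeezing it or picking it up; then push the half-raised leaf over the spine and gently press it down until it lies fully flat on the other half of the board. Leave everything else on the counter where it is.

Things in the scene. Friction and masses are not known exactly. Their poses are not given: they have to be found in the camera images.
- board: grey picture board fixed flat on the counter: plate 200 (x) x 310 (y) x 6 mm. Origin: centre of its underside, at counter height, under the middle of the spine. x runs along the spine away from the robot, y to the robot's left (left half y 0 to +155 mm), z up. The spine is a steel rod 14 mm thick (17 at three black knuckles) along x; its axis is the hinge axis, 10 mm above the counter at y = 0
- leaf (a joint): angle of the leaf about the spine, rad: 0 = flat on the board's right half (-y), pi/2 = upright, pi (3.14) = flat on the left half (+y), its stop. It starts half raised over the right half, at 0.4 to 0.7. The hinge is stiff: the leaf stays at whatever angle it is left, and its edge moves under 1 to 2 N
- leaf_edge (a point): middle of the leaf's free edge, at mid-thickness, 150 mm from the hinge axis; moves with the leaf. The leaf is a rigid white panel with pictures, 180 mm along the spine (centred on it), 4 mm thick, its mid-plane through the hinge axis, 120 g
- pack_center (a point): centre of the small flat carton pack, white with a blue band, 88 x 56 x 23 mm, 80 to 170 g, at the start lying loose on the left half of the board with its 88 mm side roughly along the spine. The point is half-way up: 11.5 mm above what the pack lies on (17.5 mm above the counter while on the board). Its x axis runs along the 88 mm side, y along the 56 mm side, z up
- roll: bystander: standing roll of white receipt paper, 56 diameter, 57 mm tall, on the counter just beyond the board's far edge; origin at the centre of its underside
- stapler: bystander: black desk stapler, 130 x 36 x 50 mm, on the counter just beyond the board's far edge; origin at the centre of its underside
- dish: bystander: shallow round black coin dish, 104 diameter, 20 mm tall, on the counter, its centre about 110 mm outside the edge of the board's right half; origin at the centre of its underside
- calculator: bystander: grey desk calculator, 160 x 110 x 22 mm, far right; origin at the centre of its underside
- scanner: bystander: upright round barcode scanner, black, 140 mm tall, far left; origin at the centre of its underside
Mind the look-alikes: they are no part of the job. Leave any green or purple look-alike of the part that bears pack_center alone.

How it is judged:
By the outcome, as a careful person would: the job done as asked, in the order asked, and still so for the second after the job is handed in, with the robot touching nothing.
It also fails if it takes over 58 s, if anything falls off the work surface, if the arm or the gripper's body presses on something with over 40 N, if the wrist force passes 120 N, or if a joint passes its speed limit or range.

## Working session

There is one attempt and no reset: what is moved stays moved. The work goes in short steps, Python scripts to look and compute and a tool call to move; the robot and the scene stay as the last step left them, time stands still between calls to the robot, and variables do not carry over. Pictures are saved under pics/ and viewed, at most 10 in all, crops included, and the job is handed in when it is done.

Besides the shell and the picture viewer there is one more tool, called after ">>>" in YAML: its name, and indented under it one key for each argument. play_rows: Moves the arm, as the interface text tells. Its arguments: {"type":"object","properties":{"dp":{"type":"array"},"yaw":{"type":"array"},"gripper":{"type":"number"}},"required":["dp","yaw"]}

```bash
mkdir -p pics; cat > h.py <<'E'
import numpy as np, cv2
from workcell import ctrl, viewer, ticket, models
def w(im,u,v,z=None,r=2):
    """pixel -> world, by depth, or by plane height z"""
    T=np.array(im["T"]); d=np.array([(u-im["cx"])/im["fx"],-(v-im["cy"])/im["fy"],-1.])
    if z is None:
        p=im["range_z"][int(v)-r:int(v)+r+1,int(u)-r:int(u)+r+1]; s=np.median(p[p>0])
    else: s=(z-T[2,3])/(T[:3,:3]@d)[2]
    return T[:3,:3]@(d*s)+T[:3,3]
def cloud(im):
    v,u=np.mgrid[:400,:640]; s=im["range_z"]; T=np.array(im["T"])
    p=np.stack([(u-im["cx"])/im["fx"]*s,-(v-im["cy"])/im["fy"]*s,-s],-1)
    return p@T[:3,:3].T+T[:3,3]
def save(im,n): cv2.imwrite(f"pics/{n}.png",im["pixels"][:,:,::-1])
E
python3 - <<'E'
from h import *
np.set_printoptions(precision=1,suppress=True)
for c in ("top","side"):
    im=viewer.get_image(c); save(im,c+"0"); print(c,[k for k in im if k not in("pixels","range_z")],np.array(im["T"]),im["fx"])
    for n in "board leaf_edge pack_center roll stapler dish calculator scanner".split():
        for l in models.landmark_of(im,n)[:3]:
            u,v=l["location"]; print(n,round(l["conf"],2),np.array([u,v]),w(im,u,v))
print(ctrl.get_obs())
E
```

```text
top ['fx', 'fy', 'cx', 'cy', 'T', 'shot'] [[  -0.     1.    -0.1  345.3]
 [  -1.    -0.    -0.   -22.7]
 [  -0.     0.1    1.  1605.2]
 [   0.     0.     0.     1. ]] 519.1292012972857
board 0.7 [326.5 206.2] [511.5 -46.8  19.4]
leaf_edge 0.64 [366.5 199.4] [ 524.  -163.8   85.1]
pack_center 0.8 [215.1 210.9] [498.7 294.5  23.4]
pack_center 0.79 [260.7 265.3] [332.6 153.6  23.7]
pack_center 0.67 [285.  215.8] [481.7  79.9  30.1]
roll 0.84 [313.1 158.2] [653.8  -6.8  58.5]
stapler 0.87 [350.6 158.6] [ 654.9 -121.2   43.1]
dish 0.63 [404.3 199.2] [ 533.1 -288.2    6.8]
dish 0.37 [314.3 158.5] [652.9 -10.4  58.3]
calculator 0.91 [486.5 189.4] [ 560.7 -540.4   17.7]
scanner 0.95 [172.9 174. ] [601.  405.2  99.5]
scanner 0.4 [488.7 188. ] [ 564.8 -546.7   19.7]
side ['fx', 'fy', 'cx', 'cy', 'T', 'shot'] [[  -0.8    0.3   -0.5 -124.2]
 [  -0.6   -0.4    0.7  912.2]
 [   0.     0.9    0.5  733.9]
 [   0.     0.     0.     1. ]] 461.0789688174952
board 0.88 [313.4 212.6] [516.5 -22.8   6.5]
leaf_edge 0.95 [330.3 166.8] [ 549.3 -154.8   93. ]
pack_center 0.95 [238.4 271.3] [492.  317.4  25.5]
pack_center 0.82 [299.2 228.5] [480.8  94.3  29.6]
pack_center 0.79 [339.2 264.2] [316.5 152.1  25.7]
roll 0.87 [270.5 201.3] [645.7  16.9  16.2]
stapler 0.64 [289.6 184.3] [ 668.1 -104.7   12.9]
dish 0.55 [360.5 178.4] [ 442.2 -155.    88.3]
calculator 0.98 [382.6 151.3] [ 545.5 -502.8   18.3]
calculator 0.63 [335.2 165.2] [ 638.5 -327.7    1.7]
scanner 0.65 [163.8 284.5] [577.9 461.8  41.2]
{'t': 0.9, 'qpos': array([-1.4,  0.4,  1.6,  0. ,  1.1, -0. ]), 'qvel': array([-0.,  0.,  0.,  0.,  0., -0.]), 'joint_torque': array([ -0. , -54.5, -27.4,   0.1,   0. ,  -0. ]), 'ee_pos': array([ 141.2, -608.8,  222.7]), 'orientation': array([3.1, 0.4, 0. ]), 'ft_force': array([-0.4, -0.2,  0.8]), 'moment': array([ 0. , -0.1,  0. ]), 'grasp_force': 0.0, 'width': 88.03538291757802}
```

```bash
sleep 4; python3 -c "
import cv2,numpy as np
a=cv2.imread('pics/top0.png');b=cv2.imread('pics/side0.png');print(a is None,b is None)"
```

```text
False False
```

View pics/top0.png

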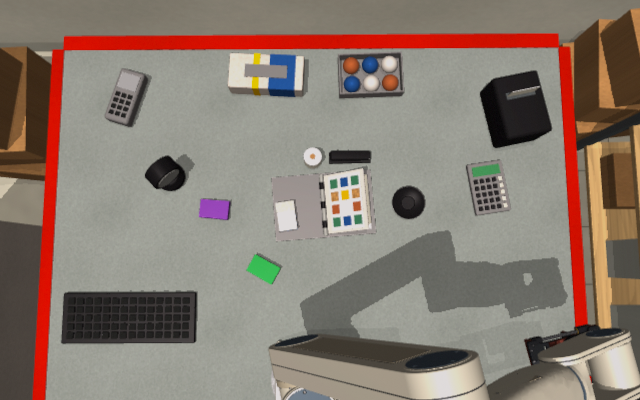

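View pics/side0.png

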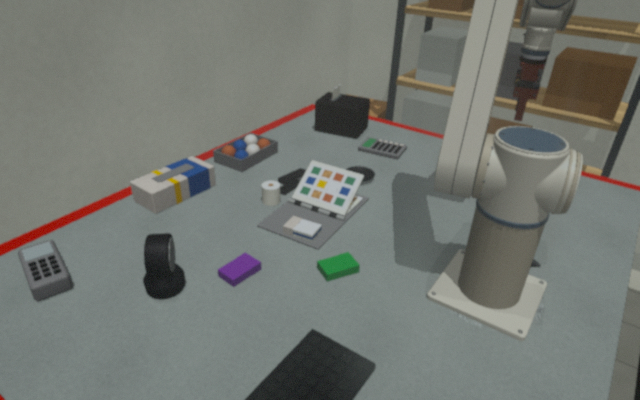

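The top view shows the board at columns 273–375 and rows 168–240. The white pack is at (286,215), and the leaf on the right half has its edge at about (368,200). Purple (214,209) and green (263,267) are the look-alikes. The side view agrees. Next I'll fit the poses.

```bash
cat > m.py <<'E'
from h import *
np.set_printoptions(precision=1,suppress=True)
im=viewer.get_image("top"); P=im["pixels"].astype(int); C=cloud(im)
print("px board",P[190,300],"counter",P[205,250],"pack",P[215,286])
def rect(mask,z):
    n,l,s,_=cv2.connectedComponentsWithStats(mask.astype(np.uint8)); k=1+np.argmax(s[1:,4])
    v,u=np.nonzero(l==k); q=np.array([w(im,a,b,z)[:2] for a,b in zip(u,v)],np.float32)
    (c,sz,a)=cv2.minAreaRect(q); return np.array(c),np.array(sz),a,s[k],cv2.boxPoints((c,sz,a))
roi=np.zeros((400,640),bool); roi[160:250,225:320]=1
white=(P.min(-1)>190)&roi; white[:180]=0
print("pack",rect(white,29))
roi=np.zeros((400,640),bool); roi[172:245,262:320]=1
b=roi&((P[...,1]-P[...,0])<-0)
print("boardL",rect(b|white,6))
X=C.reshape(-1,3); R=X[(X[:,0]>380)&(X[:,0]<640)&(X[:,1]>-230)&(X[:,1]<0)&(X[:,2]>28)&(X[:,2]<130)]
A=np.c_[R[:,:2],np.ones(len(R))]; k=np.linalg.lstsq(A,R[:,2],rcond=None)[0]; print("leaf n",len(R),"plane",k*[100,100,1],"angle",np.arctan(np.hypot(*k[:2])),"dir deg",np.degrees(np.arctan2(k[1],k[0])),"rms",np.std(A@k-R[:,2]),"lo",R.min(0),"hi",R.max(0))
q=(R[:,:2]/1).astype(np.float32); print(cv2.boxPoints(cv2.minAreaRect(q)))
from scipy.spatial.transform import Rotation as Ro
o=ctrl.get_obs(); print(Ro.from_rotvec(o["orientation"]).as_matrix(),o["ee_pos"])
x=cv2.resize(im["pixels"][155:255,200:390,::-1],None,fx=4,fy=4,interpolation=cv2.INTER_CUBIC); cv2.imwrite("pics/c1.png",x)
E
python3 m.py
```

```text
px board [155 147 143] counter [152 155 145] pack [224 220 220]
pack (array([483.2,  77. ]), array([85.6, 54.7]), 8.284543991088867, array([276, 201,  21,  30, 506], dtype=int32), array([[436.9,  97.9],
       [444.8,  43.8],
       [529.5,  56.2],
       [521.6, 110.3]], dtype=float32))
boardL (array([511.2,  44.9]), array([203.4, 152.6]), 3.891732692718506, array([ 271,  173,   49,   69, 3046], dtype=int32), array([[404.6, 114.1],
       [414.9, -38.2],
       [617.9, -24.3],
       [607.5, 127.9]], dtype=float32))
leaf n 2177 plane [  6.7 -60.9 -38.3] angle 0.549598245568462 dir deg -83.72326177351643 rms 6.190130866584506 lo [ 431.2 -166.6   28. ] hi [639.6  -0.2 105.7]
[[ 426.4  -16.2]
 [ 438.2 -168.7]
 [ 651.2 -152.3]
 [ 639.4    0.2]]
[[ 1.   0.2 -0. ]
 [ 0.2 -1.   0. ]
 [ 0.  -0.  -1. ]] [ 141.2 -608.8  222.7]
```

```bash
sleep 3
```

```text
(no output)
```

View pics/c1.png

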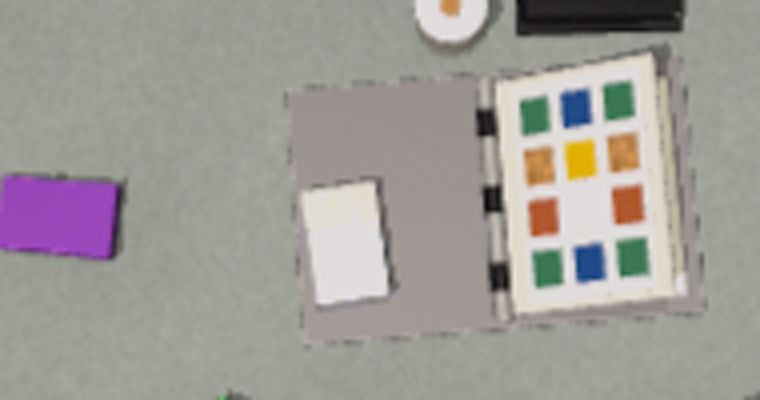

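The crop shows the left board corners at full-image px (272,178) and (276.5,240.5), and the spine middle at (323,204.5). That puts the board at about (518,-33) with yaw 4.4°. The pack is at (483,77) with yaw 8.3°, and its fitted size of 86x55 matches. The leaf is at about 0.55 rad. I'll push the pack left; the purple carton's near edge is at y≈253.

>>> play_rows:
  dp:
    - [14.5, 26.4, 0]
    - [14.5, 26.4, 0]
    - [14.5, 26.4, 0]
    - [14.5, 26.4, 0]
    - [14.5, 26.4, 0]
    - [14.5, 26.4, 0]
    - [14.5, 26.4, 0]
    - [14.5, 26.4, 0]
  yaw: [3.5, 3.5, 3.5, 3.5, 3.5, 3.5, 3.5, 3.5]
  gripper: 0.6

```text
t: 1.62
ee_pos: [257.6, -396.4, 222.8]
orientation: [2.94, 1.105, 0.0]
ft_force: [-0.0, -0.2, -0.3]
width: 37.7
grasp_force: 0.0
```

>>> play_rows:
  dp:
    - [14.5, 26.4, 0]
    - [14.5, 26.4, 0]
    - [14.5, 26.4, 0]
    - [14.5, 26.4, 0]
    - [14.5, 26.4, 0]
    - [14.5, 26.4, 0]
    - [14.5, 26.4, 0]
    - [14.5, 26.4, 0]
  yaw: [3.5, 3.5, 3.5, 3.5, 3.5, 3.5, 3.5, 3.5]

```text
t: 2.28
ee_pos: [373.7, -185.1, 223.0]
orientation: [2.585, 1.784, 0.001]
ft_force: [-0.2, -0.8, 0.6]
width: 35.0
grasp_force: 0.0
```

>>> play_rows:
  dp:
    - [14.5, 26.4, 0]
    - [14.5, 26.4, 0]
    - [14.5, 26.4, 0]
    - [14.5, 26.4, 0]
    - [14.5, 26.4, 0]
    - [14.5, 26.4, 0]
    - [14.5, 26.4, 0]
    - [14.5, 26.4, 0]
  yaw: [3.5, 3.5, 3.5, 3.5, 3.5, 3.5, 3.5, 3.5]

```text
t: 2.95
ee_pos: [489.8, 26.3, 222.9]
orientation: [2.077, 2.357, 0.0]
ft_force: [-0.0, -0.4, 0.3]
width: 34.9
grasp_force: 0.0
```

>>> play_rows:
  dp:
    - [0, 0, -35]
    - [0, 0, -35]
    - [0, 0, -35]
    - [0, 0, -35]
    - [0, 0, -30]
    - [0, 0, -20]
    - [0, 0, -12]
    - [0, 0, -8]
  yaw: [1, 0, 0, 0, 0, 0, 0, 0]

```text
t: 3.62
ee_pos: [488.4, 24.8, 11.0]
orientation: [-2.059, -2.371, 0.002]
ft_force: [0.1, 0.8, 0.1]
width: 35.3
grasp_force: 0.0
```

>>> play_rows:
  dp:
    - [-0.5, 4, 0]
    - [-0.5, 4, 0]
    - [-1, 5, 0]
    - [-1, 6, 0]
    - [-1, 6, 0]
    - [-1, 6, 0]
    - [-1, 6, 0]
    - [-1, 6, 0]
  yaw: [0, 0, 0, 0, 0, 0, 0, 0]

```text
t: 4.28
ee_pos: [482.3, 68.5, 13.1]
orientation: [2.059, 2.372, 0.001]
ft_force: [0.2, -0.6, 1.0]
width: 34.9
grasp_force: 0.7
```

>>> play_rows:
  dp:
    - [-0.8, 6, 0]
    - [-0.8, 6, 0]
    - [-0.8, 6, 0]
    - [-0.8, 6, 0]
    - [-0.8, 6, 0]
    - [-0.8, 6, 0]
    - [-0.8, 5, 0]
    - [-0.5, 4, 0]
  yaw: [0, 0, 0, 0, 0, 0, 0, 0]

```text
t: 4.95
ee_pos: [475.8, 113.4, 12.6]
orientation: [-2.06, -2.372, 0.0]
ft_force: [-0.7, 0.7, -0.5]
width: 35.0
grasp_force: 0.2
```

```bash
cat > p.py <<'E'
from h import *
import sys
np.set_printoptions(precision=1,suppress=True)
for c in ("top","side"):
    im=viewer.get_image(c); save(im,c+sys.argv[1])
    for n in ("pack_center","leaf_edge"):
        for l in models.landmark_of(im,n)[:3]:
            u,v=l["location"]; print(c,n,round(l["conf"],2),np.array([u,v]),w(im,u,v))
a=cv2.imread(f"pics/top{sys.argv[1]}.png")[150:270,190:400]; b=cv2.imread(f"pics/side{sys.argv[1]}.png")[150:300,220:430]
cv2.imwrite(f"pics/both{sys.argv[1]}.png",cv2.resize(np.vstack([a,b]),None,fx=2.2,fy=2.2,interpolation=cv2.INTER_CUBIC))
E
python3 p.py 1
```

```text
top pack_center 0.71 [217.5 210.5] [499.9 287.2  23.2]
side pack_center 0.74 [286.8 244.4] [468.3 163.8  23.6]
side pack_center 0.68 [342.5 264.9] [310.  147.3  23.6]
side pack_center 0.58 [238.8 270.1] [494.9 313.   24.7]
side leaf_edge 0.67 [333.9 166.6] [ 538.4 -157.8   95.9]
side leaf_edge 0.27 [314.1 209.7] [409.6 130.5 134.9]
```

>>> play_rows:
  dp:
    - [-0.5, 4, 0]
    - [-0.5, 4, 0]
    - [-0.5, 4, 0]
    - [0, 3, 0]
    - [0, 0, 0]
    - [0, -4, 0]
    - [0, -10, 0]
    - [0, -10, 20]
  yaw: [0, 0, 0, 0, 0, 0, 0, 0]

```text
t: 5.92
ee_pos: [472.5, 102.8, 30.6]
orientation: [-2.057, -2.371, 0.006]
ft_force: [-0.8, -0.1, 0.4]
width: 35.0
grasp_force: 0.0
```

>>> play_rows:
  dp:
    - [0, -10, 38]
    - [0, -10, 40]
    - [0, -30, 40]
    - [0, -40, 40]
    - [0, -40, 20]
    - [0, -40, 0]
    - [0, -40, 0]
    - [0, -40, 0]
  yaw: [-3, 0, 0, 0, 0, 0, 0, 0]

```text
t: 6.58
ee_pos: [473.9, -130.6, 192.9]
orientation: [2.121, 2.316, 0.001]
ft_force: [0.4, 0.2, 0.3]
width: 35.3
grasp_force: 0.0
```

```bash
python3 p.py 2
```

```text
top pack_center 0.87 [215.3 208. ] [507.5 293.9  23.9]
top pack_center 0.74 [260.  265.1] [333.2 155.6  24.8]
top pack_center 0.62 [325.2 205.8] [512.8 -42.8  18.7]
side pack_center 0.8 [283.4 248.1] [464.2 182.9  25.2]
side pack_center 0.69 [337.9 263.7] [321.8 149.4  23. ]
side pack_center 0.65 [239.5 272.5] [488.3 317.8  24. ]
side leaf_edge 0.7 [336.7 167. ] [ 529.9 -160.4   96.2]
side leaf_edge 0.58 [379.5 151.7] [ 555.8 -498.7   15.1]
side leaf_edge 0.44 [162.7 286.3] [578.2 465.1  38.1]
```

View pics/both2.png

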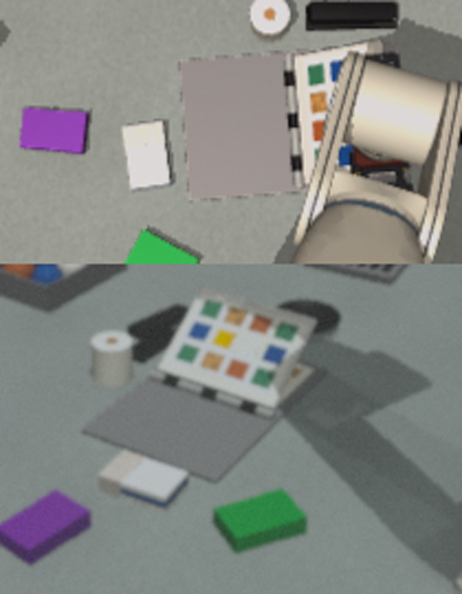

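The pack lies flat on the bare counter, about 20 mm clear of the board (crop px (147,155)), and the leaf hasn't moved. Next I go beyond the leaf's free edge and push it along its arc.

>>> play_rows:
  dp:
    - [19, -21, 0]
    - [19, -20, 0]
    - [18, -20, 0]
    - [0, 0, -35]
    - [0, 0, -35]
    - [0, 0, -35]
    - [0, 0, -20]
    - [0, 0, -8]
  yaw: [-0.6, 0, 0, 0, 0, 0, 0, 0]

```text
t: 7.55
ee_pos: [528.4, -186.4, 55.7]
orientation: [-2.127, -2.305, 0.003]
ft_force: [-0.7, 0.0, 0.4]
width: 35.3
grasp_force: 0.0
```

```bash
python3 - <<'E'
from h import *
np.set_printoptions(precision=1,suppress=True)
print(ctrl.get_obs()["ee_pos"])
# board-frame TCP path: side contact until ~80deg, then tip on face
c=np.array([518,-33]); a=np.radians(4.4); n=np.array([-np.sin(a),np.cos(a)])
for d in range(30,181,6):
    t=np.radians(d)
    # finger: vertical slab half-thick 10, bottom at TCP z. Up to 90: edge's underside against left side, 28 mm above tip
    ey,ez=-150*np.cos(t),10+150*np.sin(t)
    k=np.clip((d-60)/60,0,1)           # blend to tip contact at r=125
    A=np.array([ey-12,ez-28])
    r=125; s=np.array([-r*np.cos(t)+2*np.sin(t),10+r*np.sin(t)+2*abs(np.cos(t))])
    B=s+np.array([-10,0]) if d<=90 else s+[-10,0]  # left-lower corner of tip touches the face
    p=(1-k)*A+k*B; xy=c+n*p[0]; print(d,p,xy,p[1])
E
```

```text
[ 528.4 -186.4   55.7]
30 [-141.9   57. ] [ 528.9 -174.5] 56.999999999999986
36 [-133.4   70.2] [ 528.2 -166. ] 70.16778784387097
42 [-123.5   82.4] [ 527.5 -156.1] 82.36959095382873
48 [-112.4   93.5] [ 526.6 -145. ] 93.47172382160913
54 [-100.2  103.4] [ 525.7 -132.9] 103.3525491562421
60 [-87.  111.9] [ 524.7 -119.7] 111.9038105676658
66 [-71.6 119.6] [ 523.5 -104.4] 119.62930233089878
72 [-56.  125.6] [522.3 -88.9] 125.62680166054723
78 [-40.4 129.9] [521.1 -73.3] 129.91078011905793
84 [-25.  132.5] [519.9 -58. ] 132.51668812217238
90 [-10.  133.5] [518.8 -43. ] 133.5
96 [  4.5 133.2] [517.7 -28.5] 133.18589003063806
102 [ 18.3 131.5] [516.6 -14.7] 131.4956334643741
108 [ 31.3 128.5] [515.6  -1.8] 128.5317743093699
114 [ 43.3 124.4] [514.7  10.2] 124.40917180696806
120 [ 54.2 119.3] [513.8  21.1] 119.25317547305484
126 [ 65.1 112.3] [513.   31.9] 112.30269480145337
132 [ 75.1 104.2] [512.2  41.9] 104.23136439739199
138 [84.2 95.1] [511.5  51. ] 95.12761544581208
144 [92.3 85.1] [510.9  59. ] 85.09119052530906
150 [99.3 74.2] [510.4  66. ] 74.23205080756888
156 [105.   62.7] [509.9  71.7] 62.66917129976026
162 [109.5  50.5] [509.6  76.2] 50.529237329458745
168 [112.7  37.9] [509.4  79.4] 37.94525655368753
174 [114.5  25.1] [509.2  81.2] 25.055101699193262
180 [115.  12.] [509.2  81.7] 12.000000000000016
```

>>> play_rows:
  dp:
    - [0, 6, 0]
    - [0, 6, 1]
    - [-0.7, 8.5, 13]
    - [-0.7, 10, 12]
    - [-0.9, 11, 11]
    - [-0.9, 12, 10]
    - [-1, 13, 8.5]
    - [-1.2, 15, 8]
  yaw: [0, 0, 0, 0, 0, 0, 0, 0]

```text
t: 8.22
ee_pos: [525.8, -106.4, 124.6]
orientation: [2.132, 2.304, 0.002]
ft_force: [0.7, -0.9, -0.5]
width: 35.2
grasp_force: 0.5
```

```bash
python3 p.py 3|grep leaf
```

```text
top leaf_edge 0.48 [344.  194.8] [491.  -79.4 456.3]
side leaf_edge 0.71 [321.8 158.1] [539.6 -91.2 149.7]
```

View pics/both3.png

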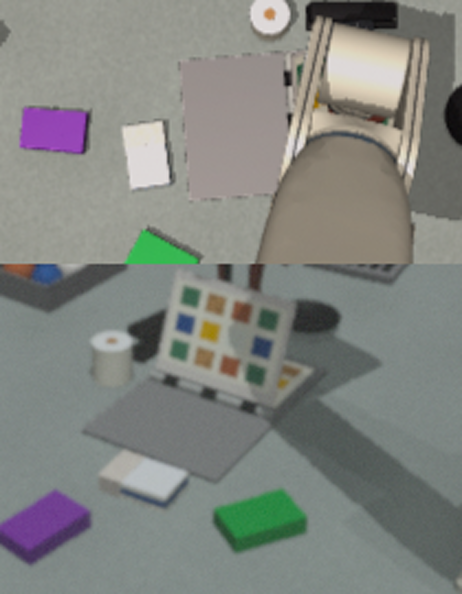

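The leaf has followed to about 66°; its edge is at about (540,-91,150).

>>> play_rows:
  dp:
    - [-1.2, 15.5, 3]
    - [-1.2, 15.5, 2]
    - [-1.2, 15.3, 0]
    - [-1.1, 15, 0]
    - [-1.1, 14.5, -1]
    - [-1.1, 14, -2]
    - [-1, 13, -4]
    - [-1, 12, -5]
  yaw: [0, 0, 0, 0, 0, 0, 0, 0]

```text
t: 9.18
ee_pos: [516.2, 7.6, 115.0]
orientation: [-2.134, -2.305, 0.001]
ft_force: [-0.0, -2.0, 0.2]
width: 34.9
grasp_force: 0.5
```

```bash
python3 p.py 4|grep leaf
```

```text
side leaf_edge 0.92 [300.  182.6] [523.3  35.5 129.8]
```

View pics/both4.png

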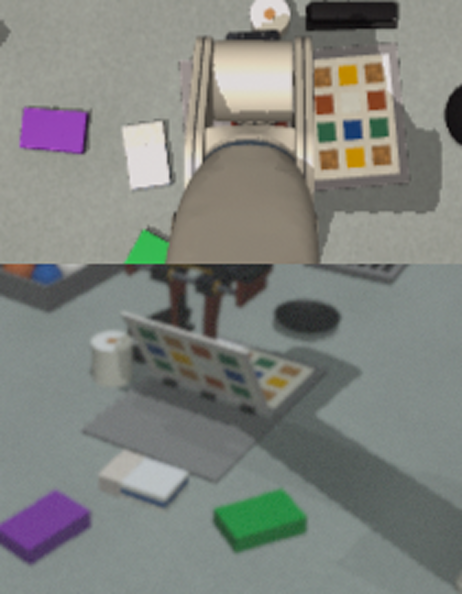

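The leaf is past upright at about 118°, with fingertips on its face. I'll continue down.

>>> play_rows:
  dp:
    - [-0.9, 11, -5]
    - [-0.8, 10.8, -7]
    - [-0.8, 10, -8]
    - [-0.7, 9, -9]
    - [-0.6, 8, -10]
    - [-0.5, 7, -11]
    - [-0.5, 5.7, -11.5]
    - [-0.3, 4.5, -8]
  yaw: [0, 0, 0, 0, 0, 0, 0, 0]

```text
t: 10.15
ee_pos: [510.4, 74.1, 44.3]
orientation: [-2.132, -2.306, 0.002]
ft_force: [-0.1, -1.3, 0.5]
width: 34.9
grasp_force: 0.3
```

>>> play_rows:
  dp:
    - [-0.2, 3, -8]
    - [-0.1, 2, -6]
    - [0, 1, -5]
    - [0, 0, -4]
    - [0, 0, -3]
    - [0, 0, 0]
  yaw: [0, 0, 0, 0, 0, 0]

```text
t: 10.65
ee_pos: [510.8, 79.1, 19.7]
orientation: [-2.134, -2.306, 0.0]
ft_force: [0.3, -0.1, 0.2]
width: 35.2
grasp_force: 0.0
```

>>> play_rows:
  dp:
    - [0, 0, -2]
    - [0, 0, -2]
    - [0, 0, -1.5]
    - [0, 0, -1]
    - [0, 0, 0]
  yaw: [0, 0, 0, 0, 0]

```text
t: 11.07
ee_pos: [511.0, 79.3, 13.6]
orientation: [2.133, 2.306, 0.0]
ft_force: [0.6, -0.7, 0.8]
width: 35.1
grasp_force: 0.0
```

>>> play_rows:
  dp:
    - [0, 0, -0.5]
    - [0, 0, -0.5]
    - [0, 0, -0.3]
    - [0, 0, 0]
  yaw: [0, 0, 0, 0]

```text
t: 11.4
ee_pos: [510.9, 79.3, 12.4]
orientation: [2.133, 2.306, 0.0]
ft_force: [-0.2, 0.7, 0.7]
width: 35.2
grasp_force: 0.5
```

>>> play_rows:
  dp:
    - [0, 0, -0.5]
    - [0, 0, -0.5]
    - [0, 0, 0]
  yaw: [0, 0, 0]

```text
t: 11.65
ee_pos: [511.0, 79.3, 12.1]
orientation: [2.133, 2.306, 0.0]
ft_force: [-3.6, -0.5, 12.6]
width: 35.2
grasp_force: 6.0
```

>>> play_rows:
  dp:
    - [0, 0, -0.5]
    - [0, 0, -0.5]
    - [0, 0, 0]
  yaw: [0, 0, 0]

```text
t: 11.9
ee_pos: [511.0, 79.3, 11.9]
orientation: [2.133, 2.306, 0.0]
ft_force: [-4.9, -2.2, 22.6]
width: 34.9
grasp_force: 11.3
```

Force rises at z≈12, which is the stop, so the leaf is flat. Now I retract straight up and verify.

>>> play_rows:
  dp:
    - [0, 0, 1]
    - [0, 0, 2]
    - [0, 0, 5]
    - [0, 0, 20]
    - [0, 0, 40]
    - [0, 0, 40]
    - [0, 0, 40]
    - [0, 0, 40]
  yaw: [0, 0, 0, 0, 0, 0, 0, 0]

```text
t: 12.57
ee_pos: [510.2, 79.3, 200.1]
orientation: [-2.133, -2.306, 0.001]
ft_force: [0.9, 0.5, -0.4]
width: 35.5
grasp_force: 0.0
```

>>> play_rows:
  dp:
    - [-10, -40, 0]
    - [-10, -40, 0]
    - [-10, -40, 0]
    - [-10, -40, 0]
    - [-10, -40, 0]
    - [-10, -40, 0]
    - [-10, -40, 0]
    - [-10, -40, 0]
  yaw: [0, 0, 0, 0, 0, 0, 0, 0]

```text
t: 13.23
ee_pos: [429.9, -242.4, 198.5]
orientation: [2.133, 2.306, 0.0]
ft_force: [0.6, -0.5, -0.7]
width: 35.4
grasp_force: 0.0
```

```bash
python3 p.py 5; python3 - <<'E'
from h import *
im=viewer.get_image("top"); X=cloud(im).reshape(-1,3); c=np.array([518,-33]);a=np.radians(4.4)
q=(X[:,:2]-c)@np.array([[np.cos(a),-np.sin(a)],[np.sin(a),np.cos(a)]])
for lo,hi in((20,45),(60,85),(100,125),(125,145)):
    m=(abs(q[:,0])<75)&(q[:,1]>lo)&(q[:,1]<hi); print(lo,hi,m.sum(),np.median(X[m,2]))
m=(abs(q[:,0])<75)&(q[:,1]>230)&(q[:,1]<245); print("counter",np.median(X[m,2]))
E
```

```text
top pack_center 0.81 [259.5 265.1] [333.2 157.3  23.4]
top pack_center 0.73 [217.1 210.7] [499.4 288.6  22.3]
top pack_center 0.58 [257.3 219.9] [470.2 164.9  24.4]
top leaf_edge 0.78 [276.8 207.5] [509.2 106.5  11.2]
side pack_center 0.93 [281.7 247.4] [470.4 182.1  24.1]
side pack_center 0.91 [239.9 268.3] [498.2 305.8  23.7]
side pack_center 0.61 [339.8 266.5] [311.8 156.6  23.9]
side leaf_edge 0.97 [284.2 232.7] [518.2 111.9   9.7]
20 45 391 12.760727002096019
60 85 390 13.112847136365644
100 125 393 13.12842449295772
125 145 312 12.71441517947028
counter 1.6179899861645026
```

View pics/both5.png

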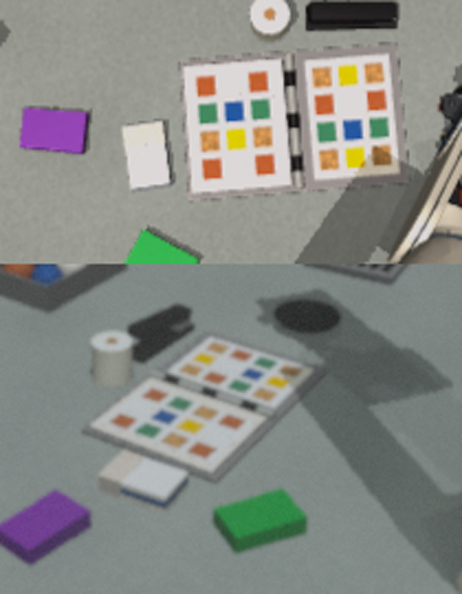

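The leaf lies flat on the left half, its height a constant 13 mm (less the 1.6 mm counter offset). The pack is on bare counter, and everything else is where it was.

```bash
python3 -c "
from h import *
print(ticket.close_job())"
```

```text
the job is handed in; nothing more can be done
None
```

The job is handed in: the pack was pushed onto the bare counter about 20 mm clear of the board, then the leaf was turned and pressed flat on the left half, with nothing else seen to move; the hand-in gave no verdict.

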